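Prise open a denture flask with the plaster knife

ROBOT

A 6-joint arm with a two-finger parallel gripper is mounted at the origin on the work surface. World frame = base frame: x ahead of the robot, y to its left, z up, the work surface at z = 0. Lengths are in m, angles in degrees, forces in N, time in s.
With the tool pointing down it reaches from about 0.35 to 0.875 m from the base axis. Payload 4.2 kg.
Tool frame: the origin (TCP) lies between the finger pads, 19 mm behind the fingertips; this is the grasp point; z points along the fingers, y is the direction in which the jaws open and shut (so a half turn about z gives the same grasp; the last joint's range is limited). The gripper opens to 87 mm and grips with 3 to 60 N. Pads are 19 mm wide; open, the fingers measure 117 mm over their backs; the gripper's body (75 mm by 190 mm) begins 51 mm behind the grasp point.
Start: joints at [81.452, 22.042, 0.453, 0, -68.411, -14.817], TCP at [0.248, 0.574, 0.241] pointing down, gripper open.
Joint ranges: [-179.83, 179.83], [-69.29, 118.12], [-61.27, 80.66], [-181.25, 117.63], [-171.15, -9.14], [-177.46, 177.46]. Speed limits (degrees/s): [159.86, 159.86, 180, 180, 180, 180].

INTERFACE

Orientations are given as a 3x3 rotation matrix whose columns are the frame's x, y, z axes.
In Python, from station import r gives the robot as it stands.
- The arm moves only by the tool play_rows, never from a script. Its argument "commands" is a list that holds one entry, the list of rows, each a list of 7 numbers: the shift along the world's x, y, z in m, then the turn, a rotation vector about the world's x, y, z in rad, then the closure, from 0 (fully open) to 1 (shut). A call has 1 to 5 rows; each row is the pose to reach, as a shift and turn from the pose commanded when the call began; what a row does not reach only later rows make up. A row lasts 1/10 s, in which the tool goes at most 50 mm and 8.59 degrees, less where a joint would pass 70% of its speed; a pose out of reach is approached as far as the arm can. A call with a gripper value outside its range is refused whole. The fingers move at their own pace and stop on an object; the grip force is fixed at half the most. Time passes only in rows, so rows that repeat a pose let the fingers close. It gives the time, the measured TCP pose, the force and the opening at its end, in the units of the state.
- r.sense(): the state, without advancing time (a new reading comes with each control period).
- r.capture(name): name is "side" or "top"; returns a dict with "image" (384x512x3 uint8, red, green, blue), "range_z" (384x512 float32, m along the optical axis (not along the pixel's ray), 0 where there is no reading), "intrinsics" (3x3 intrinsics, pixels), "extrinsics" (4x4, takes a point from camera to world coordinates). Camera axes: x right, y up, looking along -z (the intrinsics and any distortion apply to the point x, -y, -z); pixel columns grow to the right and rows downward; lengths in m; the calibration is good to about 2 mm. A picture is of the moment at which its call begins.
- r.finish_job(): hands the job in, once; it reports no verdict.
The state is a dict: "time_s": time; "joints": joint angles; "joint_velocities": joint speeds; "effort": joint torques, N m; "tcp_pos": TCP position; "ee_rot": TCP orientation; "wrist_force": force on the tool from outside, world axes, zero at the start; "moment": the same for the moment, N m; "gripper_width": opening from 0.0 (shut) to 1.0 (fully open).
Only numpy, scipy, OpenCV 4.12 (cv2) and the standard library are available. Lean on these libraries where they do the work, as an engineer would, in place of code of your own. Each camera call takes 0.05 s, during which the arm holds its last target. There are 200 camera calls.

TASK

Open the metal denture flask: first swing its clamp lever by the peg all the way round to its stop so that it is clear of the cover, then take the plaster knife, push the blade into the slot under the cover's front edge and lever the hinged cover up with it until it stands upright or beyond. Use only the knife on the cover, never the fingers or the arm. Finally lay the knife flat inside the empty steel tray, let go, and leave the other things on the bench undisturbed.

Things in the scene. Friction and masses are not known exactly. Their poses are not given: they have to be found in the camera images.
- flask: fixed aluminium flask, 110 (x) x 92 (y) mm, rim 42 mm high; origin under its centre, on the bench; its front (pry slot) faces its own -x, z up. A 36 mm square clamp block, 54 mm high, stands against its +y side
- pry_slot (a point): centre of the mouth of the pry slot, in the middle of the flask's front face: an opening 34 mm wide (flask y) and 10 mm high (33 to 43 mm above the bench) straight below the cover's front edge, through the 14 mm thick front wall; inside, free depth is 28 mm. Axes as the flask's
- cover: the flask's flat steel cover, 110 x 92 x 12 mm, lying on the rim, no handle; origin on the hinge line at its underside, the plate extends 110 mm along its own -x. About 0.15 kg on a stiff hinge: stays at any angle, about 2 to 3 N at the front edge lifts it
- cover_edge (a point): middle of the cover's front edge, on its underside
- hinge_line (a point): middle of the cover's hinge line (fixed; along flask y, at the flask's back edge, 43 mm above the bench)
- cover_hinge (a joint): opening angle of the cover, rad: 0 shut, 1.57 upright, up to 1.9
- clamp (a joint): angle of the clamp lever about its upright pivot, rad: 0 pointing along flask -y across the cover, grows counter-clockwise from above, stop at 1.75 (pointing along flask +x, slightly out, clear of the cover)
- clamp_pivot (a point): the clamp lever's pivot axis, on top of the clamp block, 58 mm above the bench (fixed)
- clamp_peg (a point): point on the axis of the upright steel peg near the clamp lever's end, 62 mm from the pivot axis. Peg 12 mm across, standing from 68 to 101 mm above the bench; this point is at 88 mm, where a gripper's TCP should be. The lever arm is 16 mm wide, 10 mm thick, underside 58 mm above the bench, 3 mm over the cover
- knife: plaster knife lying loose on the bench, blade flat: wooden handle 105 x 14 x 14 mm and flat steel blade 85 x 13 x 3 mm. Origin on its long axis at its balance point, 7 mm above the bench; x points to the blade tip, y across, z up. Handle from x = -72 to +32 mm, blade from +32 to +117 mm, in the mid plane (its underside 5.5 mm above the bench)
- knife_tip (a point): middle of the blade's tip, 117 mm along knife x from the knife's origin
- tray: fixed empty open steel tray, outside 230 (x) x 86 (y) x 18 mm, walls and floor 4 mm; origin under its centre
- wax_tin: closed round olive-yellow tin, 70 mm across, 26 mm high, beside the knife. Origin under its centre. A bystander
- stone_cast: white plaster dental cast with a tooth arch, about 75 x 56 x 28 mm, on the other side of the knife. Origin under it. A bystander
- dropper: small amber bottle with black cap, 36 mm across, 85 mm high, close beside the flask. Origin under its centre. A bystander
- pin_jar: small clear jar with white lid, 42 mm across, 40 mm high, in front of the flask beside the way to the pry slot. Origin under its centre. A bystander
- casting_ring: upright open steel ring, 36 mm across, 40 mm high, in front of the flask on the other side of the way to the pry slot. Origin under its centre. A bystander
- mixing_bowl: black rubber bowl, 104 mm across, 55 mm high, beyond the tray's +x end. Origin under its centre. A bystander
- brush: brush 160 mm long lying beside the tray (tray -y side). Origin under it, x along it. A bystander
There are look-alikes about, which are no part of the job. Leave any blue look-alike of the tray alone.

How it is judged (in metres and radians):
On the way, in this order (a step that is already met when the one before it is completed fails the run):
1. the clamp lever is swung clear to its stop (over 1.45 rad) while the cover is still shut (under 0.06 rad) (value of joint clamp above 1.45 rad and value of joint cover_hinge below 0.06 rad), for 0.2 s.
2. the knife bears on the cover and has raised it past 0.2 rad (value of joint cover_hinge above 0.2 rad and contact force between knife and cover above 0.3 N), for 0.05 s.
3. the cover stands open, over 1.35 rad (value of joint cover_hinge above 1.35 rad), for 0.2 s.
At the end, for the whole second after the job is handed in: The clamp lever is over 1.45 rad and the cover over 1.35 rad open and still; the knife lies at rest inside the tray: its origin within 70 mm (x) and 36 mm (y) of the tray's centre, its tip within 115 and 43 mm, origin below 16 mm and tip below 20 mm above the bench (value of joint clamp above 1.45 rad and value of joint cover_hinge above 1.35 rad and x of knife in the frame of tray between -0.07 and 0.07 m and y of knife in the frame of tray between -0.036 and 0.036 m and x of knife_tip in the frame of tray between -0.115 and 0.115 m and y of knife_tip in the frame of tray between -0.043 and 0.043 m and height (world z) of knife below 0.016 m and height (world z) of knife_tip below 0.02 m and linear speed of knife below 0.02 m/s and velocity of joint cover_hinge between -0.05 and 0.05 rad/s); the robot touches nothing.
It fails at once if the cover is raised past 0.12 rad while the clamp lever is still over it (under 1.3 rad) (value of joint cover_hinge above 0.12 rad and value of joint clamp below 1.3 rad).
It fails at once if the fingers or the arm press on the cover (over 1 N) (contact force between any of the fingers, the arm and cover above 1 N).
It fails at once if a bystander is moved more than 25 mm (distance of any of wax_tin, stone_cast, dropper, pin_jar, casting_ring, mixing_bowl, brush from where it was at the start of the episode above 0.025 m).
It also fails if it takes over 61 s, if anything falls off the work surface, if the arm or the gripper's body presses on something with over 40 N, if the wrist force passes 120 N, or if a joint passes its speed limit or range.

## Working session

There is one attempt and no reset: what is moved stays moved. The work goes in short steps, Python scripts to look and compute and a tool call to move; the robot and the scene stay as the last step left them, time stands still between calls to the robot, and variables do not carry over. Pictures are saved under pics/ and viewed, about 8 in all and at most 12, crops included, and the job is handed in when it is done.

Besides the shell and the picture viewer there is one more tool, called after ">>>" as name(argument=value, ...) on one line, values as JSON. play_rows: Moves the arm, as the interface text tells. Its arguments: {"type":"object","properties":{"commands":{"type":"array","items":{"type":"array","items":{"type":"array","items":{"type":"number"}}}}},"required":["commands"]}

```bash
mkdir -p pics; cat > h.py <<'E'
import numpy as np, cv2
from station import r
def cap(n):
    c=r.capture(n); return c
def world(c):
    K=np.array(c['intrinsics']);E=np.array(c['extrinsics']);z=c['range_z']
    v,u=np.mgrid[:z.shape[0],:z.shape[1]]
    P=np.stack([(u-K[0,2])*z/K[0,0],-(v-K[1,2])*z/K[1,1],-z],-1)
    W=P@E[:3,:3].T+E[:3,3]; W[z==0]=np.nan
    return W
E
python3 - <<'E'
from h import *
for n in('top','side'):
    c=cap(n); np.savez(f'{n}0.npz',**c)
    im=cv2.cvtColor(c['image'],cv2.COLOR_RGB2BGR)
    cv2.imwrite(f'pics/{n}0.png',cv2.resize(im,(800,600),interpolation=cv2.INTER_CUBIC))
    print(n,np.array(c['intrinsics']).round(1).tolist(),np.array(c['extrinsics']).round(3).tolist())
    print([k for k in c])
print(r.sense())
E
```

```text
top [[382.4, 0.0, 251.9], [0.0, 382.4, 196.4], [0.0, 0.0, 1.0]] [[-0.0, 0.994, -0.113, 0.327], [-1.0, 0.0, 0.002, 0.008], [0.002, 0.113, 0.994, 1.237], [0.0, 0.0, 0.0, 1.0]]
['image', 'range_z', 'intrinsics', 'extrinsics']
side [[367.0, 0.0, 252.8], [0.0, 367.0, 186.0], [0.0, 0.0, 1.0]] [[0.951, 0.243, -0.19, 0.285], [-0.308, 0.728, -0.612, -0.612], [-0.01, 0.641, 0.768, 0.859], [0.0, 0.0, 0.0, 1.0]]
['image', 'range_z', 'intrinsics', 'extrinsics']
{'time_s': 0.1, 'joints': array([ 8.14504867e+01,  2.20858560e+01,  3.86518950e-01, -2.32517424e-02,
       -6.84112124e+01, -1.48167368e+01]), 'joint_velocities': array([-0.04559862, -0.13992426,  0.10997112,  0.12586105, -0.01059196,
        0.10564889]), 'effort': array([-6.41641236e-04, -3.91688383e+01,  1.87936646e+01,  4.23192501e+00,
        1.34780532e-02, -7.48099046e-05]), 'tcp_pos': array([0.2476699 , 0.57328144, 0.24027213]), 'ee_rot': array([[ 9.17929072e-01, -3.96743976e-01, -6.59993054e-04],
       [-3.96744504e-01, -9.17927213e-01, -1.85188331e-03],
       [ 1.28897963e-04,  1.96174615e-03, -9.99998067e-01]]), 'wrist_force': array([-0.22688077, -0.31098653, -0.20569929]), 'moment': array([-0.01325084, -0.01359891,  0.04488284]), 'gripper_width': 0.9990269964458389}
```

View pics/top0.png

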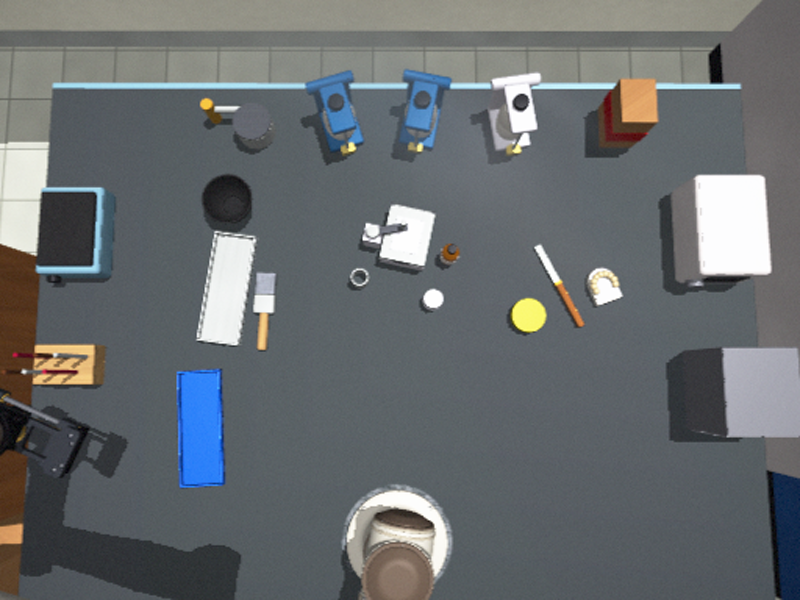

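View pics/side0.png

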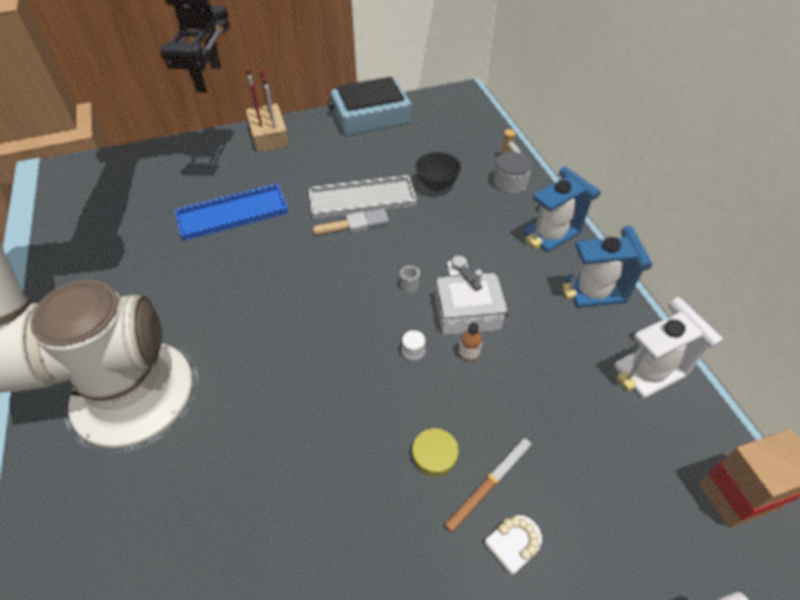

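Top view shows +x up and +y left. In the 800x600 picture:
- Flask at (405,238), with its clamp on the left.
- Knife from (540,247) (tip) to (580,325) (handle end).
- Tin (528,315), cast (603,287), steel tray (226,288), jar (432,299), ring (359,277), dropper (450,253).

Next I measure these.

```bash
cat > m.py <<'E'
from h import *
cs={n:dict(np.load(f'{n}0.npz')) for n in('top','side')}
def pts(n,box800):
    c=cs[n];W=world(c);u0,v0,u1,v1=[int(b*.64) for b in box800]
    return W[v0:v1,u0:u1].reshape(-1,3),c['image'][v0:v1,u0:u1].reshape(-1,3).astype(int)
def rect(P):
    (c,s,a)=cv2.minAreaRect((P[:,:2]*1000).astype(np.float32)); return np.round(c,1),np.round(s,1),round(a,1),len(P)
for n,b in dict(flask=(350,195,440,275),knife=(530,238,592,332),tray=(190,228,262,350),ring=(345,265,373,290),jar=(418,286,446,312),dropper=(438,240,462,268),tin=(505,295,550,335),cast=(583,262,628,310),bowl=(198,170,256,226),brush=(252,268,280,355)).items():
    P,C=pts('top',b); z=P[:,2]
    print(n,'h',np.histogram(z,bins=[-.01,.004,.01,.02,.03,.04,.05,.06,.07,.08,.1,.12])[0].tolist(),'zmed0',np.median(z[z<.01]).round(4))
    lo={'flask':.048,'knife':.0035,'tray':.011,'ring':.03,'jar':.03,'dropper':.06,'brush':.005}.get(n,.012)
    k=z>lo
    print('  ',rect(P[k]))
    if n=='flask':
        k2=(z>.048)&(z<.0605); print('  cov',rect(P[k2])); k3=(z>.085);print('  peg',P[k3].mean(0).round(4),k3.sum()); k3=(z>.063);print('  peg+arm',rect(P[k3]))
    if n=='knife':
        c=C.astype(float); br=(c[:,0]-c[:,2]>40); wh=(c.min(1)>90)&~br
        for q,nm in((br,'handle'),(wh,'blade')): print('  ',nm,rect(P[q]),P[q].mean(0).round(4))
# hi-res ortho of flask from both cams
fl=[]
for n in cs:
    c=cs[n];W=world(c);K=c['intrinsics'];E=np.linalg.inv(c['extrinsics'])
    xs=np.arange(.66,.40,-.0006) ; ys=np.arange(.16,-.08,-.0006)
    X,Y=np.meshgrid(xs,ys,indexing='ij');Z=np.full_like(X,.055)
    p=np.stack([X,Y,Z],-1)@E[:3,:3].T+E[:3,3]
    u=K[0,2]+K[0,0]*p[...,0]/-p[...,2];v=K[1,2]-K[1,1]*p[...,1]/-p[...,2]
    fl.append(cv2.remap(c['image'],u.astype(np.float32),v.astype(np.float32),cv2.INTER_CUBIC))
cv2.imwrite('pics/ortho.png',cv2.cvtColor(np.hstack(fl),cv2.COLOR_RGB2BGR)); print(fl[0].shape)
E
python3 m.py
```

```text
flask h [1565, 85, 27, 29, 43, 83, 939, 113, 50, 9, 8] zmed0 -0.0004
   (array([6.152e+02, 2.000e-01]), array([132.6, 117.1]), 78.5, 1161)
  cov (array([6.152e+02, 2.000e-01]), array([132.6, 117.1]), 78.5, 987)
  peg [ 0.6224 -0.0107  0.0995] 15
  peg+arm (array([615. ,  21.1]), array([25. , 82.5]), 5.0, 158)
knife h [1798, 200, 169, 164, 3, 0, 0, 0, 0, 0, 0] zmed0 -0.0001
   (array([ 516.3, -337.4]), array([129.3, 199.9]), 87.9, 560)
   handle (array([ 474.2, -324.7]), array([ 99.7, 119.1]), 5.7, 338) [nan nan nan]
   blade (array([ 521.9, -341.8]), array([124. , 196.4]), 86.8, 1849) [nan nan nan]
tray h [2395, 748, 404, 75, 0, 0, 0, 0, 0, 0, 0] zmed0 0.0016
   (array([504.2, 330.1]), array([134.8, 231.3]), 82.4, 455)
ring h [211, 15, 7, 14, 28, 13, 0, 0, 0, 0, 0] zmed0 -0.0002
   (array([525.7,  76.9]), array([34.1, 34. ]), 44.0, 41)
jar h [140, 19, 9, 4, 76, 38, 0, 0, 0, 0, 0] zmed0 -0.0002
   (array([481.4, -72.2]), array([35.3, 36.7]), 27.7, 114)
dropper h [138, 3, 5, 4, 11, 16, 41, 16, 5, 28, 0] zmed0 -0.0006
   (array([ 574.8, -104.8]), array([22.4, 21.6]), 63.3, 49)
tin h [339, 30, 8, 362, 11, 0, 0, 0, 0, 0, 0] zmed0 -0.0001
   (array([ 449.4, -267.1]), array([67.5, 67.4]), 1.6, 381)
cast h [471, 24, 209, 152, 9, 0, 0, 0, 0, 0, 0] zmed0 -0.0003
   (array([ 512.6, -424.6]), array([71.5, 56.8]), 20.4, 365)
bowl h [551, 138, 165, 141, 85, 106, 138, 1, 0, 0, 0] zmed0 0.0004
   (array([684. , 347.2]), array([100.7,  99.8]), 88.1, 593)
brush h [507, 28, 364, 103, 0, 0, 0, 0, 0, 0, 0] zmed0 -0.0005
   (array([460.3, 271.7]), array([ 46. , 158.4]), 90.0, 484)
(434, 400, 3)
```

View pics/ortho.png

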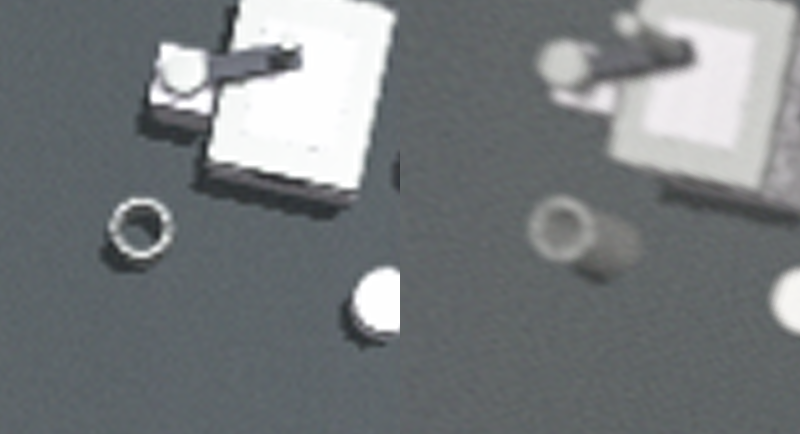

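Ortho (0.6 mm/px, x=.66-.0006·row, y=.16-.0006·col) shows the cover's front corners at (207,165) and (357,190), the pivot at (183,72), and the lever already swung a little from zero. Ring and jar flank the approach. Now I fit the flask, knife and tray more closely.

```bash
cat > m2.py <<'E'
from h import *
from scipy.optimize import minimize
cs={n:dict(np.load(f'{n}0.npz')) for n in('top','side')}
def ortho(c,z,x0,x1,y0,y1,s=.0005):
    K=c['intrinsics'];E=np.linalg.inv(c['extrinsics'])
    X,Y=np.meshgrid(np.arange(x0,x1,s),np.arange(y0,y1,s),indexing='ij')
    p=np.stack([X,Y,np.full_like(X,z)],-1)@E[:3,:3].T+E[:3,3]
    u=K[0,2]+K[0,0]*p[...,0]/-p[...,2];v=K[1,2]-K[1,1]*p[...,1]/-p[...,2]
    return X,Y,cv2.remap(c['image'],u.astype(np.float32),v.astype(np.float32),cv2.INTER_LINEAR).astype(int)
if __name__=='__main__':
  for n in cs:
    c=cs[n]
    X,Y,I=ortho(c,.007,.43,.62,-.40,-.30)
    br=(I[...,0]-I[...,2]>50)&(I[...,0]>I[...,1]+15); wh=(I.min(2)>100)
    for q,nm in((br,'handle'),(wh,'blade')):
        q=cv2.morphologyEx(q.astype(np.uint8),cv2.MORPH_OPEN,np.ones((5,5)))
        k,l,st,ce=cv2.connectedComponentsWithStats(q); 
        i=1+np.argmax(st[1:,4]); m=l==i
        P=np.stack([X[m],Y[m]],1); mu=P.mean(0); w,V=np.linalg.eigh(np.cov(P.T)); d=V[:,1]*np.sign(V[0,1]); t=(P-mu)@d
        print(n,nm,mu.round(4),'ang',np.degrees(np.arctan2(d[1],d[0])).round(1),'ends',(mu+d*t.min()).round(4),(mu+d*t.max()).round(4))
    # cover bright region fit at z=.055
    X,Y,I=ortho(c,.055,.5,.70,-.12,.10,.001)
    b=(I.min(2)>(170 if n=='top' else 120)).astype(float)
    def cost(p):
        x,y,a=p[0],p[1],p[2];ca,sa=np.cos(a),np.sin(a)
        u=(X-x)*ca+(Y-y)*sa;v=-(X-x)*sa+(Y-y)*ca
        f=lambda t:1/(1+np.exp(-t/.002))
        ins=f(.055-abs(u))*f(.046-abs(v)); ring=f(.065-abs(u))*f(.056-abs(v))-ins
        ring=ring*(v<.046)
        return ((1-b)*ins).sum()+(b*ring).sum()
    best=min((minimize(cost,[.603,-.02,a0],method='Nelder-Mead',options=dict(initial_simplex=np.array([[.603,-.02,a0],[.613,-.02,a0],[.603,-.01,a0],[.603,-.02,a0+.1]]))) for a0 in(-.25,-.15)),key=lambda r:r.fun)
    x,y,a=best.x; print(n,'flask',best.x.round(4),np.degrees(a).round(1),best.fun,'slot',(x-.055*np.cos(a)).round(4),(y-.055*np.sin(a)).round(4))
    # peg & tray by depth
    W=world(c).reshape(-1,3);C=c['image'].reshape(-1,3).astype(int)
    k=(abs(W[:,0]-.62)<.05)&(abs(W[:,1])<.04)&(W[:,2]>.08)&(W[:,2]<.11); print(n,'peg',W[k].mean(0).round(4),k.sum(),W[k].max(0).round(3))
    k=(abs(W[:,0]-.62)<.025)&(abs(W[:,1]-.05)<.025)&(W[:,2]>.06); print(n,'knob',W[k].mean(0).round(4),W[k].min(0).round(4),W[k].max(0).round(4))
    k=(abs(W[:,0]-.504)<.14)&(abs(W[:,1]-.345)<.055+0.02)&(W[:,2]<.021)&(W[:,2]>.001)&(C.min(1)>110)&(W[:,1]>.296)
    P=W[k]; print(n,'tray',cv2.minAreaRect((P[:,:2]*1000).astype(np.float32)))
E
python3 m2.py
```

```text
top handle [ 0.4756 -0.3579] ang 27.3 ends [ 0.4288 -0.3821] [ 0.5218 -0.334 ]
top blade [ 0.5747 -0.3462] ang -79.4 ends [ 0.5661 -0.3002] [ 0.5853 -0.4031]
top flask [ 0.6097 -0.0226 -0.2111] -12.1 1792.6067832627318 slot 0.5559 -0.0111
top peg [ 0.6221 -0.0109  0.0976] 17 [ 0.627 -0.006  0.107]
top knob [0.613  0.046  0.0698] [0.6003 0.0275 0.0619] [0.625  0.0621 0.076 ]
top tray ((508.0394592285156, 355.2731018066406), (92.77656555175781, 230.3241424560547), 82.50263977050781)
side handle [ 0.4787 -0.355 ] ang 27.3 ends [ 0.43   -0.3801] [ 0.5255 -0.3308]
side blade [ 0.5544 -0.3177] ang 23.1 ends [ 0.5187 -0.333 ] [ 0.6032 -0.2969]
side flask [ 0.6    -0.0558 -0.2881] -16.5 1634.1883241570868 slot 0.5473 -0.0402
side peg [ 0.6236 -0.0134  0.0938] 31 [ 0.63  -0.006  0.104]
side knob [0.6136 0.0441 0.0695] [0.6017 0.0255 0.061 ] [0.6264 0.0638 0.0752]
side tray ((510.59698486328125, 357.7078857421875), (123.07179260253906, 238.831787109375), 84.87419891357422)
```

>>> play_rows(commands=[[[0.134,-0.209,0,0,0,-0.6,0],[0.134,-0.209,0,0,0,-0.6,0],[0.134,-0.209,0,0,0,-0.6,0],[0.134,-0.209,0,0,0,-0.6,0],[0.134,-0.209,0,0,0,-0.6,0]]])

```text
time_s: 0.6
tcp_pos: [0.3823, 0.3627, 0.2409]
ee_rot: [[0.532, -0.847, -0.001], [-0.847, -0.532, -0.001], [0.0, 0.001, -1.0]]
wrist_force: [1.1, 1.3, 0.1]
gripper_width: 0.999
```

>>> play_rows(commands=[[[0.134,-0.209,0,0,0,-0.44,0.4],[0.134,-0.209,0,0,0,-0.44,0.4],[0.134,-0.209,0,0,0,-0.44,0.4],[0.134,-0.209,0,0,0,-0.44,0.4],[0.134,-0.209,0,0,0,-0.44,0.4]]])

```text
time_s: 1.1
tcp_pos: [0.5164, 0.1537, 0.2411]
ee_rot: [[0.123, -0.992, -0.0], [-0.992, -0.123, -0.0], [0.0, 0.0, -1.0]]
wrist_force: [0.9, 0.6, 0.2]
gripper_width: 0.649
```

>>> play_rows(commands=[[[0.1065,-0.1675,-0.1,0,0,0,0.4],[0.1065,-0.1675,-0.1,0,0,0,0.4],[0.1065,-0.1675,-0.1,0,0,0,0.4],[0.1065,-0.1675,-0.1,0,0,0,0.4],[0.1065,-0.1675,-0.1,0,0,0,0.4]]])

```text
time_s: 1.6
tcp_pos: [0.6221, -0.0151, 0.1378]
ee_rot: [[0.119, -0.993, -0.005], [-0.993, -0.119, -0.001], [0.0, 0.005, -1.0]]
wrist_force: [0.1, 0.9, 0.0]
gripper_width: 0.604
```

>>> play_rows(commands=[[[0,0.001,-0.025,0,0,0,0.4],[0,0.001,-0.051,0,0,0,0.4],[0,0.001,-0.051,0,0,0,0.4]]])

```text
time_s: 1.9
tcp_pos: [0.6192, -0.0116, 0.0858]
ee_rot: [[0.121, -0.993, -0.01], [-0.993, -0.121, -0.001], [-0.0, 0.01, -1.0]]
wrist_force: [-1.1, -0.6, -0.2]
gripper_width: 0.599
```

>>> play_rows(commands=[[[0,0,0,0,0,0,1],[0,0,0,0,0,0,1],[0,0,0,0,0,0,1],[0,0,0,0,0,0,1],[0,0,0,0,0,0,1]]])

```text
time_s: 2.4
tcp_pos: [0.6226, -0.0106, 0.0911]
ee_rot: [[0.123, -0.992, 0.001], [-0.992, -0.123, 0.0], [-0.0, -0.001, -1.0]]
wrist_force: [-0.1, -0.7, 0.1]
gripper_width: 0.229
```

>>> play_rows(commands=[[[0,0,0,0,0,0,1],[0,0,0,0,0,0,1],[0,0,0,0,0,0,1]]])

```text
time_s: 2.7
tcp_pos: [0.623, -0.0107, 0.0908]
ee_rot: [[0.123, -0.992, 0.002], [-0.992, -0.123, 0.0], [0.0, -0.002, -1.0]]
wrist_force: [0.3, -1.0, 1.2]
gripper_width: 0.13
```

>>> play_rows(commands=[[[0.0085,0.0018,0,0,0,0.14,1],[0.0166,0.0046,0,0,0,0.28,1],[0.0243,0.0086,0,0,0,0.42,1],[0.0313,0.0137,0,0,0,0.56,1],[0.0376,0.0196,0,0,0,0.7,1]]])

```text
time_s: 3.2
tcp_pos: [0.6596, 0.0088, 0.0907]
ee_rot: [[0.737, -0.676, -0.002], [-0.676, -0.737, -0.0], [-0.001, 0.001, -1.0]]
wrist_force: [-2.0, 1.3, 3.5]
gripper_width: 0.131
```

Forces are small, so the arc is right.

>>> play_rows(commands=[[[0.0054,0.0068,0,0,0,0.14,1],[0.0098,0.0142,0,0,0,0.28,1],[0.0131,0.0222,0,0,0,0.42,1],[0.0153,0.0306,0,0,0,0.56,1],[0.0162,0.0395,0,0,0,0.7,1]]])

```text
time_s: 3.7
tcp_pos: [0.6748, 0.0477, 0.0906]
ee_rot: [[0.999, -0.042, -0.004], [-0.042, -0.999, -0.002], [-0.004, 0.002, -1.0]]
wrist_force: [-2.9, -10.4, 4.7]
gripper_width: 0.128
```

>>> play_rows(commands=[[[0,0.003,0,0,0,0.05,1],[0,0.003,0,0,0,0.05,1],[0,0.003,0,0,0,0.05,1]]])

```text
time_s: 4.0
tcp_pos: [0.6747, 0.0476, 0.0907]
ee_rot: [[1.0, 0.001, -0.005], [0.001, -1.0, -0.005], [-0.005, 0.005, -1.0]]
wrist_force: [-1.9, -9.4, 4.7]
gripper_width: 0.126
```

>>> play_rows(commands=[[[0,-0.003,0,0,0,0,0.5],[0,-0.003,0,0,0,0,0.5],[0,-0.003,0,0,0,0,0.5],[0,-0.003,0.04,0,0,0,0.5],[0,-0.003,0.075,0,0,0,0.5]]])

```text
time_s: 4.5
tcp_pos: [0.6757, 0.0489, 0.1651]
ee_rot: [[1.0, 0.003, -0.002], [0.003, -1.0, -0.001], [-0.002, 0.001, -1.0]]
wrist_force: [1.2, 0.2, 0.1]
gripper_width: 0.467
```

>>> play_rows(commands=[[[-0.083,-0.195,0,0,0,0.47,0.65],[-0.083,-0.195,0,0,0,0.47,0.65],[-0.083,-0.195,0,0,0,0.47,0.65],[-0.083,-0.195,0,0,0,0.47,0.65],[-0.083,-0.195,0,0,0,0.47,0.65]]])

```text
time_s: 5.0
tcp_pos: [0.591, -0.1497, 0.1653]
ee_rot: [[0.892, 0.452, -0.001], [0.452, -0.892, 0.0], [-0.001, -0.001, -1.0]]
wrist_force: [0.6, -0.5, 0.4]
gripper_width: 0.349
```

>>> play_rows(commands=[[[-0.083,-0.195,-0.05,0,0,0,0.65],[-0.083,-0.195,-0.05,0,0,0,0.65],[-0.083,-0.195,-0.05,0,0,0,0.65],[-0.083,-0.195,-0.05,0,0,0,0.65],[-0.083,-0.195,-0.05,0,0,0,0.65]]])

```text
time_s: 5.5
tcp_pos: [0.5082, -0.3438, 0.1136]
ee_rot: [[0.892, 0.452, -0.002], [0.452, -0.892, 0.001], [-0.002, -0.002, -1.0]]
wrist_force: [0.4, 1.1, 0.2]
gripper_width: 0.35
```

```bash
python3 - <<'E'
from h import *
s=r.sense(); print(s['tcp_pos'].round(4),s['ee_rot'].round(3).tolist(),s['gripper_width'],s['joints'].round(0))
o=[]
for n in('top','side'):
    c=cap(n); np.savez(f'{n}0.npz',**c); o.append(c['image'])
a=cv2.resize(o[0][100:228,200:456],(800,400),interpolation=cv2.INTER_CUBIC)
b=cv2.resize(o[1][150:384,230:400],(290,400),interpolation=cv2.INTER_CUBIC)
cv2.imwrite('pics/k.png',cv2.cvtColor(np.hstack([a[:,290:],b]),cv2.COLOR_RGB2BGR))
E
```

```text
[ 0.5082 -0.3438  0.1136] [[0.892, 0.452, -0.002], [0.452, -0.892, 0.001], [-0.002, -0.002, -1.0]] 0.3504156330454583 [-19.  28. -11.  -0. -52. 136.]
```

View pics/k.png

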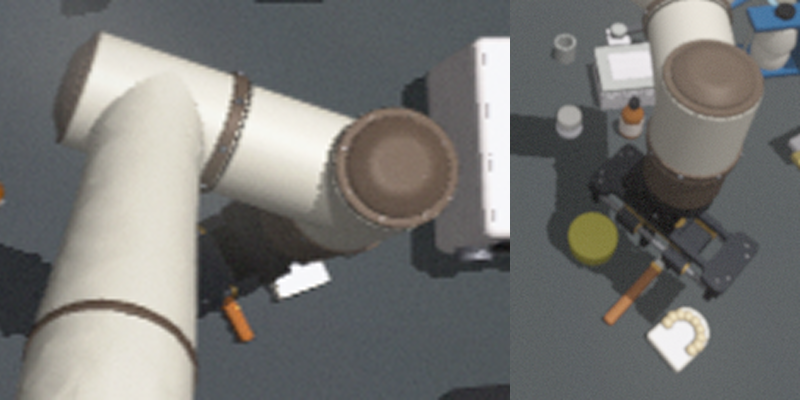

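The picture shows the gripper over the knife's front handle, with the tin and cast clear on either side of the fingers. Descending.

>>> play_rows(commands=[[[0,0.002,-0.04,0,0,0,0.65],[0,0.002,-0.075,0,0,0,0.65],[0,0.002,-0.085,0,0,0,0.65],[0,0.002,-0.085,0,0,0,0.65]]])

```text
time_s: 6.0
tcp_pos: [0.5104, -0.3383, 0.0291]
ee_rot: [[0.89, 0.457, -0.003], [0.457, -0.89, 0.001], [-0.002, -0.002, -1.0]]
wrist_force: [0.3, 0.0, 0.4]
gripper_width: 0.352
```

>>> play_rows(commands=[[[0,0,-0.0085,0,0,0,0.65],[0,0,-0.0085,0,0,0,0.65]]])

```text
time_s: 6.2
tcp_pos: [0.511, -0.3394, 0.0224]
ee_rot: [[0.89, 0.455, 0.001], [0.455, -0.89, -0.0], [0.001, 0.001, -1.0]]
wrist_force: [-0.2, -0.1, -0.6]
gripper_width: 0.351
```

>>> play_rows(commands=[[[0,0,0,0,0,0,1],[0,0,0,0,0,0,1],[0,0,0,0,0,0,1],[0,0,0,0,0,0,1],[0,0,0,0,0,0,1]]])

```text
time_s: 6.7
tcp_pos: [0.5105, -0.3398, 0.0225]
ee_rot: [[0.891, 0.455, 0.001], [0.455, -0.891, -0.001], [0.001, 0.001, -1.0]]
wrist_force: [-0.4, 1.5, 3.7]
gripper_width: 0.159
```

>>> play_rows(commands=[[[0,0,0.04,0,0,0,1],[0,0,0.08,0,0,0,1],[0,0,0.12,0,0,0,1]]])

```text
time_s: 7.0
tcp_pos: [0.5096, -0.3395, 0.1424]
ee_rot: [[0.891, 0.455, -0.002], [0.455, -0.891, 0.001], [-0.001, -0.001, -1.0]]
wrist_force: [0.6, -0.4, 0.1]
gripper_width: 0.161
```

>>> play_rows(commands=[[[-0.05,0.19,0,0,0,-0.68,1],[-0.05,0.19,0,0,0,-0.68,1],[-0.05,0.19,0,0,0,-0.68,1],[-0.05,0.19,0,0,0,-0.68,1],[-0.05,0.19,0,0,0,-0.68,1]]])

```text
time_s: 7.5
tcp_pos: [0.4581, -0.1468, 0.1416]
ee_rot: [[0.978, -0.209, -0.001], [-0.209, -0.978, 0.001], [-0.002, -0.001, -1.0]]
wrist_force: [0.5, -1.0, -0.9]
gripper_width: 0.156
```

>>> play_rows(commands=[[[-0.032,0.166,0,0,0,0,1],[-0.032,0.166,0,0,0,0,1],[-0.032,0.166,-0.04,0,0,0,1],[-0.032,0.166,-0.06,0,0,0,1],[-0.032,0.166,-0.06,0,0,0,1]]])

```text
time_s: 8.0
tcp_pos: [0.4246, 0.0175, 0.0786]
ee_rot: [[0.979, -0.203, -0.008], [-0.203, -0.979, -0.002], [-0.007, 0.004, -1.0]]
wrist_force: [-0.7, -1.1, -0.8]
gripper_width: 0.159
```

```bash
python3 - <<'E'
from h import *
s=r.sense(); print(s['tcp_pos'].round(4),s['ee_rot'].round(3).tolist(),s['gripper_width'],s['joints'].round(0))
o=[]
for n in('top','side'):
    c=cap(n); np.savez(f'{n}0.npz',**c); o.append(c['image'])
a=cv2.resize(o[0][120:210,210:300],(400,400),interpolation=cv2.INTER_CUBIC)
b=cv2.resize(o[1][150:240,240:330],(400,400),interpolation=cv2.INTER_CUBIC)
cv2.imwrite('pics/p.png',cv2.cvtColor(np.hstack([a,b]),cv2.COLOR_RGB2BGR))
E
```

```text
[0.4246 0.0175 0.0786] [[0.979, -0.203, -0.008], [-0.203, -0.979, -0.002], [-0.007, 0.004, -1.0]] 0.1592103330070845 [ 24.  15. -39.  -0. -37.  54.]
```

View pics/p.png

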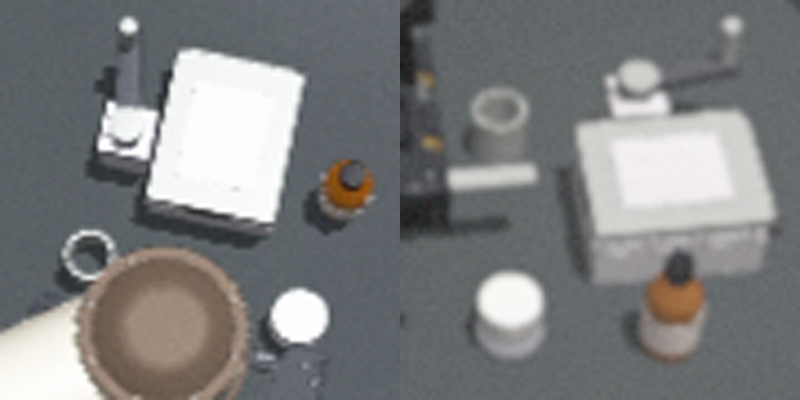

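Lever is clear (top panel: peg at (128,25), pointing +x), and the blade projects horizontally towards the slot (side panel: tip at (537,175)). Next I refit the flask without the lever over it and locate the blade.

```bash
cat > m3.py <<'E'
from m2 import *
c=cs['side']
X,Y,I=ortho(c,.063,.46,.58,-.06,.06)
q=cv2.morphologyEx((I.min(2)>115).astype(np.uint8),cv2.MORPH_OPEN,np.ones((7,7)))
k,l,st,ce=cv2.connectedComponentsWithStats(q)
for i in range(1,k):
    if st[i,4]<800: continue
    m=l==i;P=np.stack([X[m],Y[m]],1);mu=P.mean(0);w,V=np.linalg.eigh(np.cov(P.T));d=V[:,1]*np.sign(V[0,1]);t=(P-mu)@d
    print('comp',st[i,4],mu.round(4),np.degrees(np.arctan2(d[1],d[0])).round(1),(mu+d*t.min()).round(4),(mu+d*t.max()).round(4))
for n,th in(('top',150),('top',200),('side',125)):
    X,Y,I=ortho(cs[n],.055,.53,.70,-.10,.05,.0005)
    q=(I.min(2)>th).astype(np.uint8)
    q=cv2.morphologyEx(q,cv2.MORPH_OPEN,np.ones((41,41)))
    P=np.stack([X[q>0],Y[q>0]],1)
    (cx,s,a)=cv2.minAreaRect((P*1000).astype(np.float32)); print(n,th,np.round(cx,1),np.round(s,1),round(a,1)); print(cv2.boxPoints((cx,s,a)).round(1).tolist())
# depth-based
W=world(cs['top']).reshape(-1,3)
k=(abs(W[:,2]-.055)<.004)&(abs(W[:,0]-.61)<.08)&(W[:,1]<.022)&(W[:,1]>-.09)
P=W[k];print('depth',P[:,2].mean(),cv2.minAreaRect((P[:,:2]*1000).astype(np.float32)))
E
python3 m3.py
```

```text
comp 9990 [0.5082 0.0211] 56.3 [ 0.4871 -0.0106] [0.536  0.0628]
comp 10658 [ 0.5645 -0.02  ] 82.9 [ 0.5592 -0.0623] [0.5709 0.0315]
top 150 [612.9  -8.1] [120.8 114.5] 78.0
[[544.2999877929688, -55.29999923706055], [656.4000244140625, -79.0], [681.4000244140625, 39.099998474121094], [569.4000244140625, 62.79999923706055]]
top 200 [610.1 -20.5] [ 91.4 111.6] 78.1
[[546.0999755859375, -53.70000076293945], [655.2999877929688, -76.69999694824219], [674.2000122070312, 12.699999809265137], [565.0, 35.79999923706055]]
side 125 [608.7 -27.5] [152.6 121.1] 78.5
[[534.0999755859375, -90.19999694824219], [652.7999877929688, -114.4000015258789], [683.2999877929688, 35.099998474121094], [564.7000122070312, 59.29999923706055]]
depth 0.05489998626515875 ((610.8148803710938, -19.908512115478516), (91.44938659667969, 115.76710510253906), 78.47189331054688)
```

>>> play_rows(commands=[[[0,0,-0.015,0,0,0,1],[0,0,-0.025,0,0,0,1],[0,0,-0.025,0,0,0,1],[0,0,-0.025,0,0,0,1]]])

```text
time_s: 8.5
tcp_pos: [0.4286, 0.0158, 0.0571]
ee_rot: [[0.978, -0.207, 0.001], [-0.207, -0.978, 0.0], [0.001, -0.0, -1.0]]
wrist_force: [0.6, 0.5, -1.4]
gripper_width: 0.157
```

```bash
python3 - <<'E'
from h import *
s=r.sense(); print(s['tcp_pos'].round(4),s['ee_rot'].round(4).tolist(),s['wrist_force'].round(1))
c=cap('side');W=world(c);I=c['image'].astype(int)
ca,sa=np.cos(np.radians(-11.9)),np.sin(np.radians(-11.9))
d=W-np.array([.556,-.0092,0]); u=d[...,0]*ca+d[...,1]*sa; v=-d[...,0]*sa+d[...,1]*ca
m=(u>-.08)&(u<-.005)&(abs(v)<.015)&(W[...,2]>.015)&(I.min(2)>100)
uu=u[m];vv=v[m];zz=W[...,2][m]
for a in np.arange(-.08,-.005,.01):
    k=(uu>=a)&(uu<a+.01)
    if k.sum(): print(a.round(3),k.sum(),vv[k].mean().round(4),np.median(zz[k]).round(4),uu[k].max().round(4))
E
```

```text
[0.4286 0.0158 0.0571] [[0.9783, -0.2073, 0.0006], [-0.2073, -0.9783, 0.0001], [0.0006, -0.0002, -1.0]] [ 0.6  0.5 -1.4]
-0.08 13 0.0004 0.0434 -0.0716
-0.07 16 -0.0013 0.0432 -0.0602
-0.06 15 -0.0013 0.0433 -0.05
-0.05 16 -0.0002 0.044 -0.04
-0.04 11 -0.0016 0.0431 -0.0317
```

Blade is level, on the slot axis to about 1 mm laterally, and its tip is 31 mm short. I lower 4 mm and push in.

>>> play_rows(commands=[[[0,0,-0.004,0,0,0,1],[0.012,-0.0025,-0.004,0,0,0,1],[0.024,-0.005,-0.004,0,0,0,1],[0.033,-0.0068,-0.004,0,0,0,1],[0.033,-0.0068,-0.004,0,0,0,1]]])

```text
time_s: 9.05
tcp_pos: [0.4633, 0.0096, 0.0528]
ee_rot: [[0.978, -0.207, 0.002], [-0.207, -0.978, 0.0], [0.002, -0.001, -1.0]]
wrist_force: [-0.1, 1.4, -1.4]
gripper_width: 0.153
```

>>> play_rows(commands=[[[0.007,-0.0015,0,0,0,0,1],[0.013,-0.0027,0,0,0,0,1],[0.019,-0.0041,0,0,0,0,1],[0.019,-0.0041,0,0,0,0,1]]])

```text
time_s: 9.45
tcp_pos: [0.4812, 0.0055, 0.0528]
ee_rot: [[0.978, -0.206, 0.001], [-0.206, -0.978, 0.0], [0.001, -0.0, -1.0]]
wrist_force: [-0.2, -0.1, -0.4]
gripper_width: 0.154
```

>>> play_rows(commands=[[[0,0,0.004,0,0,0,1],[0,0,0.0086,0,0,0,1],[0.0005,-0.0001,0.0132,0,0,0,1],[0.001,-0.0002,0.0178,0,0,0,1],[0.0018,-0.0004,0.0223,0,0,0,1]]])

```text
time_s: 9.95
tcp_pos: [0.481, 0.0049, 0.0752]
ee_rot: [[0.978, -0.207, -0.002], [-0.207, -0.978, -0.0], [-0.002, 0.001, -1.0]]
wrist_force: [-0.7, 0.4, -3.5]
gripper_width: 0.156
```

```bash
cat > st.py <<'E'
from h import *
import sys
c=cap('side');np.savez('side1.npz',**c);W=world(c);I=c['image'].astype(int)
ca,sa=np.cos(np.radians(-11.9)),np.sin(np.radians(-11.9))
d=W-np.array([.6638,-.0318,.043]); u=d[...,0]*ca+d[...,1]*sa; v=-d[...,0]*sa+d[...,1]*ca; z=d[...,2]
m=(abs(v)<.04)&(np.hypot(u,z)<.122)&(np.hypot(u,z)>.05)&(z>.0)&(I.min(2)>100)
a=np.degrees(np.arctan2(z-.0,-u))
h,b=np.histogram(a[m],bins=np.arange(0,130,5)); print('ang hist',[(int(x),int(n)) for x,n in zip(b,h) if n>5])
s=r.sense(); print(s['tcp_pos'].round(4),s['wrist_force'].round(1),s['moment'].round(2))
if len(sys.argv)>1:
    cv2.imwrite(sys.argv[1],cv2.cvtColor(cv2.resize(c['image'][120:270,200:400],(800,600),interpolation=cv2.INTER_CUBIC),cv2.COLOR_RGB2BGR))
E
python3 st.py pics/q.png
```

```text
ang hist [(0, 14), (5, 21), (10, 16), (15, 294), (20, 162), (25, 13)]
[0.4815 0.005  0.0758] [-1.9 -0.3 -2.3] [ 0.05  0.67 -0.01]
```

View pics/q.png

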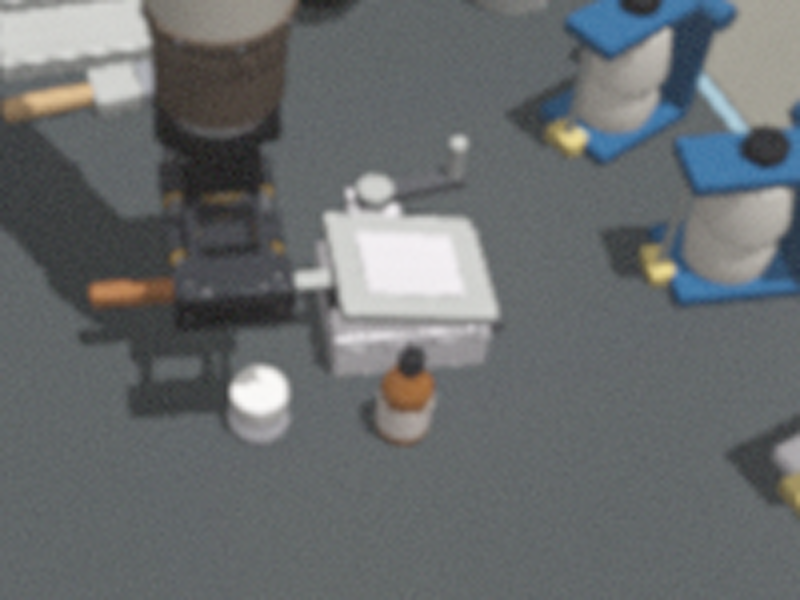

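>>> play_rows(commands=[[[0.0019,-0.0004,0.0074,0,0,0,1],[0.0044,-0.0009,0.0147,0,0,0,1],[0.0075,-0.0016,0.0217,0,0,0,1],[0.0113,-0.0024,0.0283,0,0,0,1],[0.0155,-0.0033,0.0347,0,0,0,1]]])

```text
time_s: 10.5
tcp_pos: [0.4976, 0.0016, 0.1104]
ee_rot: [[0.978, -0.206, -0.0], [-0.206, -0.978, -0.0], [-0.0, 0.0, -1.0]]
wrist_force: [-2.3, 0.8, -1.3]
gripper_width: 0.155
```

```bash
python3 st.py
```

```text
ang hist [(0, 25), (25, 30), (30, 9), (35, 38), (40, 188), (45, 153), (50, 15)]
[0.4993 0.0017 0.1116] [-1.4 -0.5 -0.5] [-0.17  0.7  -0.07]
```

>>> play_rows(commands=[[[0.0048,-0.001,0.0059,0,0,0,1],[0.0101,-0.0021,0.0114,0,0,0,1],[0.0158,-0.0033,0.0163,0,0,0,1],[0.0219,-0.0046,0.0208,0,0,0,1],[0.0284,-0.006,0.0247,0,0,0,1]]])

```text
time_s: 11.05
tcp_pos: [0.5267, -0.0043, 0.135]
ee_rot: [[0.979, -0.206, 0.001], [-0.206, -0.979, 0.0], [0.001, -0.0, -1.0]]
wrist_force: [-2.3, 0.5, -2.1]
gripper_width: 0.159
```

```bash
python3 st.py
```

```text
ang hist [(0, 25), (45, 22), (50, 16), (55, 12), (60, 47), (65, 96), (70, 54), (75, 8)]
[ 0.5283 -0.0043  0.1357] [ 0.2  0.1 -0.5] [-0.06  0.31 -0.05]
```

>>> play_rows(commands=[[[0.0068,-0.0014,0.0033,0,0,0,1],[0.0138,-0.0029,0.006,0,0,0,1],[0.021,-0.0044,0.008,0,0,0,1],[0.0285,-0.006,0.0094,0,0,0,1],[0.0359,-0.0076,0.0102,0,0,0,1]]])

```text
time_s: 11.6
tcp_pos: [0.5628, -0.0119, 0.1449]
ee_rot: [[0.979, -0.206, 0.001], [-0.206, -0.979, 0.0], [0.001, -0.0, -1.0]]
wrist_force: [-1.2, 0.7, -0.2]
gripper_width: 0.156
```

>>> play_rows(commands=[[[0.0075,-0.0016,0,0,0,0,1],[0.015,-0.0032,-0.0006,0,0,0,1],[0.0195,-0.0041,-0.001,0,0,0,1],[0.0195,-0.0041,-0.001,0,0,0,1]]])

```text
time_s: 12.0
tcp_pos: [0.5823, -0.0161, 0.1434]
ee_rot: [[0.978, -0.207, 0.001], [-0.207, -0.978, -0.0], [0.001, 0.0, -1.0]]
wrist_force: [0.0, 0.9, -1.0]
gripper_width: 0.159
```

```bash
python3 st.py pics/u.png
```

```text
ang hist [(0, 31), (80, 10), (85, 10), (90, 12), (95, 67), (100, 227), (105, 23)]
[ 0.5818 -0.0161  0.1435] [-0.8  0.2 -1.3] [ 0.01  0.02 -0.03]
```

View pics/u.png

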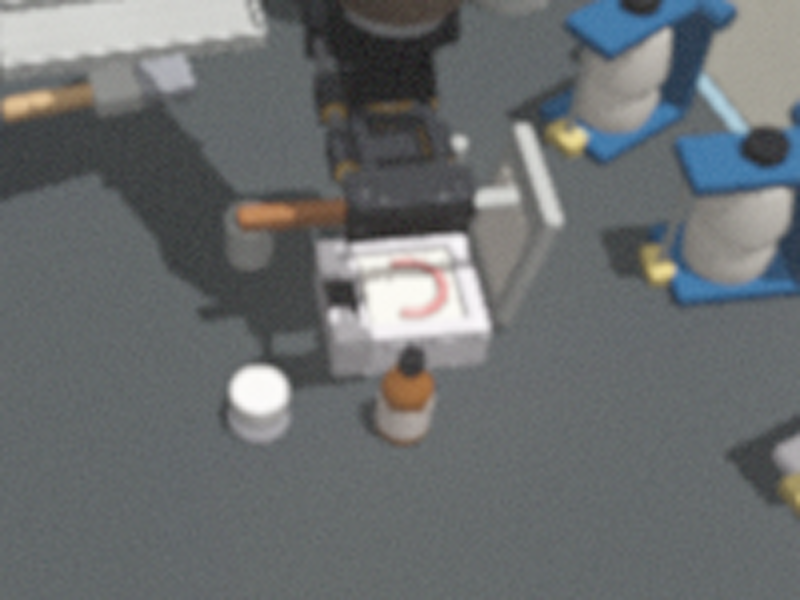

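Cover stands past upright (panel: plate at (520,220)); the knife is clear of everything else. Retreat, and refit the tray.

>>> play_rows(commands=[[[-0.02,0.004,0,0,0,0,1],[-0.059,0.0124,0,0,0,0,1],[-0.059,0.0124,0.03,0,0,0,1],[-0.059,0.0124,0.03,0,0,0,1]]])

```text
time_s: 12.45
tcp_pos: [0.5232, -0.0035, 0.177]
ee_rot: [[0.979, -0.204, 0.007], [-0.204, -0.979, 0.0], [0.007, -0.002, -1.0]]
wrist_force: [1.7, 1.1, 0.1]
gripper_width: 0.155
```

>>> play_rows(commands=[[[0,0.18,0,0,0,0.07,1],[0,0.18,0,0,0,0.07,1],[0,0.18,0,0,0,0.07,1],[0,0.18,0,0,0,0.07,1],[0,0.18,0,0,0,0.07,1]]])

```text
time_s: 12.95
tcp_pos: [0.5232, 0.1803, 0.1737]
ee_rot: [[0.991, -0.133, 0.002], [-0.133, -0.991, 0.001], [0.002, -0.002, -1.0]]
wrist_force: [0.0, -0.2, -0.8]
gripper_width: 0.155
```

```bash
python3 - <<'E'
from m2 import *
for n,z,th in(('top',.018,110),('top',.018,140),('side',.018,110)):
    X,Y,I=ortho(cs[n],z,.36,.66,.26,.44)
    q=cv2.morphologyEx((I.min(2)>th).astype(np.uint8),cv2.MORPH_OPEN,np.ones((15,15)))
    k,l,st,ce=cv2.connectedComponentsWithStats(q); i=1+np.argmax(st[1:,4]); m=l==i
    c,s,a=cv2.minAreaRect((np.stack([X[m],Y[m]],1)*1000).astype(np.float32)); print(n,th,np.round(c,1),np.round(s,1),round(a,1))
s=r.sense();print(s['tcp_pos'],s['ee_rot'].round(3).tolist())
E
python3 st.py
```

```text
top 110 [492.5 335. ] [150. 265.] 90.0
top 140 [488.7 334.5] [257.5 149. ] 0.0
side 110 [542.5 357.8] [163.5 176. ] 90.0
[0.52317992 0.18034338 0.17369874] [[0.991, -0.133, 0.002], [-0.133, -0.991, 0.001], [0.002, -0.002, -1.0]]
ang hist [(0, 29), (95, 60), (100, 251), (105, 24)]
[0.5227 0.1785 0.1735] [-0.6  0.9 -1.6] [-0.06 -0.    0.07]
```

```bash
python3 - <<'E'
import m2
from m2 import *
c=cap('top')
X,Y,I=ortho(c,.018,.36,.66,.28,.43,.0005)
q=(I.min(2)>100).astype(np.uint8); q=cv2.morphologyEx(q,cv2.MORPH_OPEN,np.ones((9,9)))
k,l,st,ce=cv2.connectedComponentsWithStats(q); i=1+np.argmax(st[1:,4]); m=l==i
cc,s,a=cv2.minAreaRect((np.stack([X[m],Y[m]],1)*1000).astype(np.float32)); print(np.round(cc,1),np.round(s,1),round(a,1))
im=cv2.cvtColor(I.astype(np.uint8),cv2.COLOR_RGB2BGR)
b=(cv2.boxPoints((cc,s,a))/1000-[.36,.28])/.0005
cv2.polylines(im,[b[:,::-1].astype(np.int32)],True,(0,0,255))
cv2.imwrite('pics/t.png',im[::-1,::-1])
E
```

```text
[505.2 354.8] [149.5 290.5] 90.0
```

View pics/t.png

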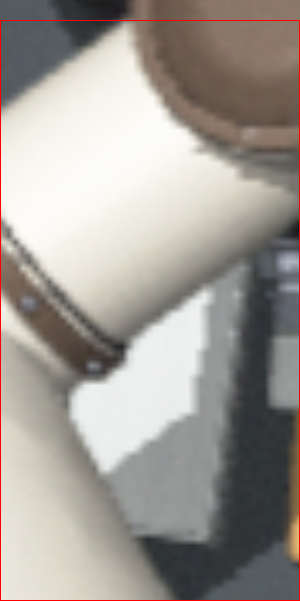

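The arm hides much of the tray, but its -y wall runs from (250,260) to the corner (218,545). With the first picture, that puts the centre near (.507,.350), yaw -7.5°.

>>> play_rows(commands=[[[-0.02,0.172,0,0,0,0,1],[-0.02,0.172,0,0,0,0,1],[-0.02,0.172,0,0,0,0,1],[-0.02,0.172,-0.04,0,0,0,1],[-0.02,0.172,-0.08,0,0,0,1]]])

```text
time_s: 13.55
tcp_pos: [0.5034, 0.3515, 0.094]
ee_rot: [[0.991, -0.135, 0.004], [-0.135, -0.991, 0.005], [0.003, -0.005, -1.0]]
wrist_force: [0.0, -0.7, -2.1]
gripper_width: 0.157
```

>>> play_rows(commands=[[[0,0,-0.01,0,0,0,1],[0,0,-0.01,0,0,0,1]]])

```text
time_s: 13.75
tcp_pos: [0.5021, 0.3464, 0.0821]
ee_rot: [[0.99, -0.139, -0.003], [-0.139, -0.99, -0.004], [-0.002, 0.004, -1.0]]
wrist_force: [0.5, -0.5, -0.3]
gripper_width: 0.156
```

```bash
python3 - <<'E'
from h import *
s=r.sense(); print(s['tcp_pos'].round(4),s['ee_rot'].round(3).tolist(),s['wrist_force'].round(1))
c=cap('side')
cv2.imwrite('pics/v.png',cv2.cvtColor(cv2.resize(c['image'][80:200,160:320],(800,600),interpolation=cv2.INTER_CUBIC),cv2.COLOR_RGB2BGR))
E
```

```text
[0.5021 0.3464 0.0821] [[0.99, -0.139, -0.003], [-0.139, -0.99, -0.004], [-0.002, 0.004, -1.0]] [ 0.5 -0.5 -0.3]
```

View pics/v.png

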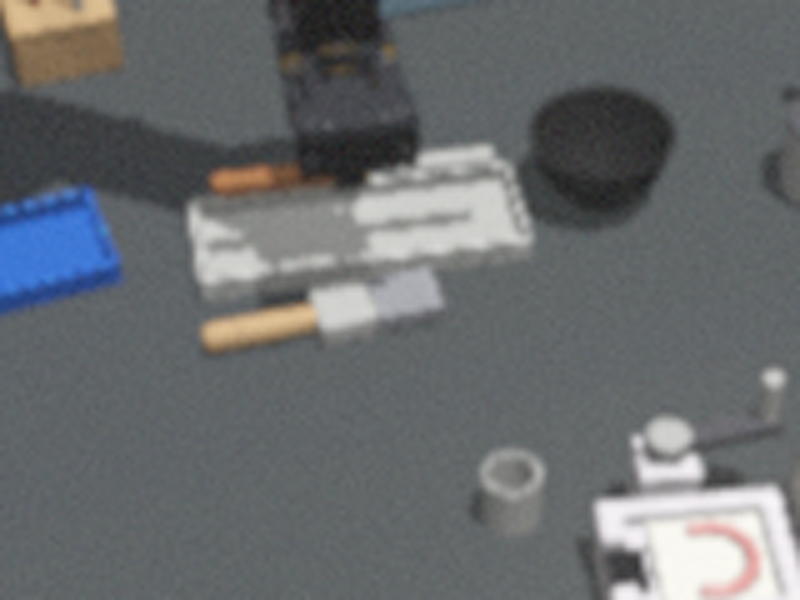

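Knife hangs over the tray, parallel to it. Its shadow on the tray floor ends at (470,215). The rim corners give a cross-check of the tray centre.

```bash
python3 - <<'E'
from h import *
def proj(c,u,v,z):
    K=np.array(c['intrinsics']);E=np.array(c['extrinsics'])
    d=E[:3,:3]@np.array([(u-K[0,2])/K[0,0],-(v-K[1,2])/K[1,1],-1]);t=(z-E[2,3])/d[2]; return (E[:3,3]+t*d)[:2].round(4)
c=dict(np.load('side1.npz'))
for p in((200,278),(530,236),(492,150),(190,203)): print(proj(c,160+p[0]/5,80+p[1]/5,.018))
print('tip shadow-free tip? handle end',proj(c,160+212/5,80+182/5,.067))
c=dict(np.load('top0.npz'))
P=[proj(c,a*.64,b*.64,.018) for a,b in((215,231),(256,235),(237,346),(197,341))]; print(P,np.mean(P,0))
print(r.sense()['tcp_pos'])
E
```

```text
[0.3917 0.3255]
[0.6171 0.2947]
[0.6219 0.3915]
[0.4021 0.4038]
tip shadow-free tip? handle end [0.414 0.361]
[array([0.6253, 0.3777]), array([0.6168, 0.2922]), array([0.3861, 0.3249]), array([0.3963, 0.4067])] [0.506125 0.350375]
[0.5032172  0.34745613 0.08418212]
```

>>> play_rows(commands=[[[0,0.001,-0.025,0,0,0,1],[0,0.001,-0.045,0,0,0,1],[0,0.001,-0.054,0,0,0,1],[0,0.001,-0.054,0,0,0,1],[0,0.001,-0.054,0,0,0,1]]])

```text
time_s: 14.3
tcp_pos: [0.5035, 0.35, 0.0315]
ee_rot: [[0.991, -0.137, 0.003], [-0.137, -0.991, 0.002], [0.002, -0.002, -1.0]]
wrist_force: [0.4, 0.0, -0.6]
gripper_width: 0.156
```

>>> play_rows(commands=[[[0,0,-0.0025,0,0,0,1],[0,0,-0.0045,0,0,0,1],[0,0,-0.0045,0,0,0,1]]])

```text
time_s: 14.6
tcp_pos: [0.5028, 0.35, 0.0265]
ee_rot: [[0.991, -0.137, 0.002], [-0.137, -0.991, 0.001], [0.001, -0.001, -1.0]]
wrist_force: [-0.8, -0.4, 4.1]
gripper_width: 0.155
```

>>> play_rows(commands=[[[0,0,0,0,0,0,0.72],[0,0,0,0,0,0,0.72],[0,0,0,0,0,0,0.72],[0,0,0,0,0,0,0.72]]])

```text
time_s: 15.0
tcp_pos: [0.5021, 0.3493, 0.0249]
ee_rot: [[0.991, -0.137, -0.0], [-0.137, -0.991, -0.0], [-0.0, 0.0, -1.0]]
wrist_force: [-0.6, -0.2, -0.0]
gripper_width: 0.277
```

>>> play_rows(commands=[[[0,0,0.02,0,0,0,0.72],[0,0,0.06,0,0,0,0.72],[0,0,0.1,0,0,0,0.72],[0,0,0.15,0,0,0,0.72],[0,0,0.2,0,0,0,0.72]]])

```text
time_s: 15.5
tcp_pos: [0.5019, 0.349, 0.2266]
ee_rot: [[0.991, -0.137, -0.001], [-0.137, -0.991, -0.001], [-0.001, 0.001, -1.0]]
wrist_force: [0.7, 0.8, -0.3]
gripper_width: 0.283
```

>>> play_rows(commands=[[[-0.15,0.15,0,0,0,0,0.5],[-0.15,0.15,0,0,0,0,0.5],[-0.15,0.15,0,0,0,0,0.5],[-0.15,0.15,0,0,0,0,0.5],[-0.15,0.15,0,0,0,0,0.5]]])

```text
time_s: 16.0
tcp_pos: [0.349, 0.5023, 0.2249]
ee_rot: [[0.991, -0.133, -0.0], [-0.133, -0.991, 0.001], [-0.0, -0.001, -1.0]]
wrist_force: [0.4, 0.6, -0.1]
gripper_width: 0.493
```

```bash
python3 st.py; python3 - <<'E'
from h import *
c=dict(np.load('side1.npz')); W=world(c); t=cap('top'); V=world(t)
# knife handle in tray
for n,cc,w in(('side',c,W),('top',t,V)):
    I=cc['image'].astype(int); m=(I[...,0]-I[...,2]>50)&(I[...,0]>I[...,1]+15)&(abs(w[...,0]-.5)<.13)&(abs(w[...,1]-.35)<.05)
    P=w[m]; print(n,m.sum(),np.round([P.min(0),P.max(0),P.mean(0)],3).tolist() if m.sum() else '')
a=cv2.resize(c['image'][80:280,180:380],(450,450),interpolation=cv2.INTER_CUBIC); b=cv2.resize(t['image'][100:240,110:250],(450,450),interpolation=cv2.INTER_CUBIC)
cv2.imwrite('pics/w.png',cv2.cvtColor(cv2.resize(np.hstack([a,b]),(800,400)),cv2.COLOR_RGB2BGR))
E
```

```text
ang hist [(0, 28), (95, 56), (100, 231), (105, 23)]
[0.3493 0.5022 0.2248] [ 0.1  0.6 -0.9] [ 0.04 -0.    0.01]
side 89 [[0.416, 0.344, 0.008], [0.515, 0.362, 0.021], [0.464, 0.352, 0.016]]
top 143 [[0.413, 0.342, 0.006], [0.517, 0.367, 0.021], [0.463, 0.354, 0.016]]
```

View pics/w.png

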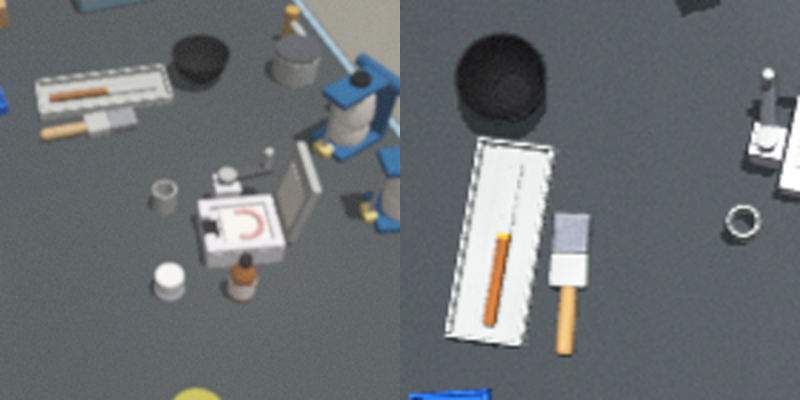

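The knife lies flat inside the tray (handle top about 18 mm high), the cover is open, the clamp is clear, and the bystanders are in place. Handing in.

```bash
python3 -c "
from station import r
print(r.finish_job()); print(r.sense()['time_s'])"
```

```text
the job is handed in; nothing more can be done
None
the job is handed in; nothing more can be done
```

The flask is open, the knife is in the steel tray, and the job is handed in at about 16 s of the 61 s allowed. No verdict was reported.

**What I did:**
- I swung the clamp lever by its peg until it met the stop, where the side force rose to about 10 N.
- I pushed the blade about 22 mm into the pry slot and raised the cover along its arc with the knife only.
- I laid the knife flat in the tray, let go, and backed the arm away.

**Last checks:**
- **Cover:** it stands at or past upright. Its outline read about 95–105°, thickness included, and was the same before and after the knife was withdrawn; 1.35 rad is 77°.
- **Clamp:** the lever still points away from the cover.
- **Knife:** it lies flat inside the walls. The handle runs from about x = 0.414 to 0.516 m near the tray's middle line, and its top is about 18 mm above the bench.
- **Bystanders:** those in the last picture look undisturbed. The cast was out of that view, and only an edge of the tin showed; I did not re-measure them after picking up the knife.
- **Robot:** it is clear of everything.

**Disagreement:** my first tray fit put its centre about 5 mm off in y. It was probably thrown off by the brush beside it. The corner estimates from both cameras agreed on about (0.507, 0.351), and I used that.

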